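# Find the latched key on the switch box and release it

## Task

One of the four white keys on the blue switch box has been left latched down. Tap all four keys lightly with the fingertips, one after another from the left end to the right, to feel which one it is; then go back and press that key right in until it lets go and springs up level with the others. The taps must not release the latched key, none of the other keys may be pushed in all the way, and the tools and other things lying about stay where they are.

Things in the scene. Friction and masses are not known exactly. Their poses are not given: they have to be found in the camera images.
- switch_box: Fixed blue box, 140 x 250 mm, dark face plate 56 mm above the bench. Origin: centre of underside; x away from the robot, y to its left along the key row. Keys at y = +90, +30, -30, -90 mm, x = 0. Free key: starts to sink at 4 N, 6 N at 5 mm, 8 N at 10 mm; springs back. Latched key: does not sink below 6 N; about 16 N takes it over a click, it frees 9 to 10 mm below the free height and springs up when let go.
- key_a: White key cap, 38 x 34 mm, one of four alike; the four stand in any order. Origin on the cap's axis, 20 mm below its flat top, z up; it moves with the cap. Free: origin 55 mm, top 75 mm above the bench. Latched: 5 mm lower. End stop: 10 mm lower than free. See the box for spring and latch.
- key_b: White key cap, 38 x 34 mm, one of four alike; the four stand in any order. Origin on the cap's axis, 20 mm below its flat top, z up; it moves with the cap. Free: origin 55 mm, top 75 mm above the bench. Latched: 5 mm lower. End stop: 10 mm lower than free. See the box for spring and latch.
- key_c: White key cap, 38 x 34 mm, one of four alike; the four stand in any order. Origin on the cap's axis, 20 mm below its flat top, z up; it moves with the cap. Free: origin 55 mm, top 75 mm above the bench. Latched: 5 mm lower. End stop: 10 mm lower than free. See the box for spring and latch.
- key_d: White key cap, 38 x 34 mm, one of four alike; the four stand in any order. Origin on the cap's axis, 20 mm below its flat top, z up; it moves with the cap. Free: origin 55 mm, top 75 mm above the bench. Latched: 5 mm lower. End stop: 10 mm lower than free. See the box for spring and latch.
- oil_filter: White oil filter can with a green band, 69 mm across and 92 mm high, standing on the bench to the right of the box; origin at the centre of its underside. Bystander.
- screwdriver_yellow: Screwdriver with a yellow handle, 187 mm long, 22 mm thick, lying on the bench in front of the box; origin under its middle, long axis = its y. Bystander.
- spanner_13: Bright steel spanner, 172 mm long, 6 mm thick, lying on the bench to the front right; origin under its middle. Bystander.
- tape_measure: Yellow and black tape measure, 39 x 79 x 66 mm, standing on the bench at the right; origin at the centre of its underside. Bystander.
- pliers: Pliers with red handles, 182 mm long, 14 mm thick, lying on the bench to the left of the box; origin under the middle. Bystander.
- mug: Blue and cream mug, 80 mm wide, 102 mm high, standing at the front left of the bench; origin at the centre of its underside. Bystander.
- hex_key_5: Small dark hex key, 84 mm long, 6 mm thick, lying on the box's face plate in front of the two right-hand keys; origin under its middle. Bystander.
- feeler_gauge: Steel feeler gauge, 22 x 95 x 10 mm, lying on the box's face plate in front of the two left-hand keys; origin under its middle. Bystander.

How it is judged (in metres and radians):
On the way, in this order (a step that is already met when the one before it is completed fails the run):
1. the key at the left end is tapped (((contact force between the fingers and key_a above 0.5 N and y of key_a in the frame of switch_box between 0.06 and 0.12 m) or (contact force between the fingers and key_b above 0.5 N and y of key_b in the frame of switch_box between 0.06 and 0.12 m) or (contact force between the fingers and key_c above 0.5 N and y of key_c in the frame of switch_box between 0.06 and 0.12 m) or (contact force between the fingers and key_d above 0.5 N and y of key_d in the frame of switch_box between 0.06 and 0.12 m))), for 0.02 s.
2. the key second from the left is tapped (((contact force between the fingers and key_a above 0.5 N and y of key_a in the frame of switch_box between 0 and 0.06 m) or (contact force between the fingers and key_b above 0.5 N and y of key_b in the frame of switch_box between 0 and 0.06 m) or (contact force between the fingers and key_c above 0.5 N and y of key_c in the frame of switch_box between 0 and 0.06 m) or (contact force between the fingers and key_d above 0.5 N and y of key_d in the frame of switch_box between 0 and 0.06 m))), for 0.02 s.
3. the key third from the left is tapped (((contact force between the fingers and key_a above 0.5 N and y of key_a in the frame of switch_box between -0.06 and 0 m) or (contact force between the fingers and key_b above 0.5 N and y of key_b in the frame of switch_box between -0.06 and 0 m) or (contact force between the fingers and key_c above 0.5 N and y of key_c in the frame of switch_box between -0.06 and 0 m) or (contact force between the fingers and key_d above 0.5 N and y of key_d in the frame of switch_box between -0.06 and 0 m))), for 0.02 s.
4. the key at the right end is tapped (((contact force between the fingers and key_a above 0.5 N and y of key_a in the frame of switch_box between -0.12 and -0.06 m) or (contact force between the fingers and key_b above 0.5 N and y of key_b in the frame of switch_box between -0.12 and -0.06 m) or (contact force between the fingers and key_c above 0.5 N and y of key_c in the frame of switch_box between -0.12 and -0.06 m) or (contact force between the fingers and key_d above 0.5 N and y of key_d in the frame of switch_box between -0.12 and -0.06 m))), for 0.02 s.
5. the latched key has been pressed right in and has sprung up: all four keys are up (z of each of key_a, key_b, key_c, key_d in the frame of switch_box above 0.053 m), for 0.2 s.
At the end, for the whole second after the job is handed in: All four keys are up (within 2 mm of their free height) and at rest (all of step 5 and linear speed of each of key_a, key_b, key_c, key_d below 0.01 m/s); the robot touches nothing.
It fails at once if a key that was not latched is pushed in all the way (more than 8.5 mm of its 10 mm) (distance of any of key_a, key_b, key_c, key_d from where it was at the start of the episode above 0.0085 m).
It fails at once if one of the things lying about is moved or lifted by more than 20 mm (distance of any of oil_filter, screwdriver_yellow, spanner_13, tape_measure, pliers, mug, hex_key_5, feeler_gauge from where it was at the start of the episode above 0.02 m).
It also fails if it takes over 51 s, if anything falls off the work surface, if the arm or the gripper's body presses on something with over 40 N, if the wrist force passes 120 N, or if a joint passes its speed limit or range.

## Robot

A 6-joint arm with a two-finger parallel gripper is mounted at the origin on a cart in front of the work surface, level with it; the furniture and walls round the work are solid. World frame = base frame: x ahead of the robot, y to its left, z up, the work surface at z = 0. Lengths are in mm, angles in rad, forces in N, time in s.
With the tool pointing down it reaches from about 350 to 975 mm from the base axis. Payload 7.1 kg.
Tool frame: the origin (TCP) lies between the finger pads; the fingertips stand 14 mm ahead of it and the grasp point (between the pads) lies 5 mm behind it (ctrl.tcp_to_tips is the distance from the TCP to the fingertips, in mm); z points along the fingers, y is the line along which they close (so a half turn about z gives the same grasp; the last joint's range is limited). The gripper opens to 88 mm and grips with 3 to 60 N. Pads are 20 mm wide; open, the fingers measure 115 mm over their backs; the gripper's body (75 mm by 178 mm) begins 61 mm behind the grasp point.
Start: joints at [1.172, 0.423, 1.63, -0, 1.089, -0.019], TCP at [231.677, 580.457, 236.675] pointing down, gripper open.
Joint ranges: [-3, 3], [-0.9, 2.11], [0.09, 2.58], [-1.31, 4.45], [0.11, 2.69], [-2.54, 2.54]. Speed limits (rad/s): [2.39, 2.39, 3.01, 3.14, 3.14, 3.14].

## Interface

Orientations are given as a rotation vector (axis times angle).
In Python, from workcell import ctrl gives the robot as it stands.
- The arm moves only by the tool apply_moves, never from a script. Its argument "series" is a list that holds one entry, the list of rows, each a list of 7 numbers: the shift along the tool's x, y, z in cm, then the turn, a rotation vector about the tool's x, y, z in degrees, then the opening, from 0 (shut) to 1 (fully open). A call has 1 to 12 rows; each row shifts and turns the commanded pose from where the row before left it, along the tool's axes as they then stand; what a row does not reach is not made up. A row lasts 1/10 s, in which the tool goes at most 50 mm and 8.59 degrees, less where a joint would pass 70% of its speed; a pose out of reach is approached as far as the arm can. A call with a gripper value outside its range is refused whole. The fingers move at their own pace and stop on an object; the grip force is fixed at half the most. Time passes only in rows, so rows that do not move let the fingers close. It gives the time, the measured TCP pose, the force and the opening at its end, in the units of the state.
- ctrl.get_obs(): the state, without advancing time (a new reading comes with each control period).
- ctrl.get_image(name): name is "side" or "top"; returns a dict with "img" (480x640x3 uint8, blue, green, red), "K" (3x3 intrinsics, pixels), "cam_to_world" (4x4, takes a point from camera to world coordinates). Camera axes: x right, y down, z forward; pixel columns grow to the right and rows downward; lengths in mm; the calibration is good to about 2 mm. A picture is of the moment at which its call begins. There is no depth.
- ctrl.close_job(): hands the job in, once; it reports no verdict.
The state is a dict: "t": time; "qpos": joint angles; "qvel": joint speeds; "joint_torque": joint torques, N m; "ee_pos": TCP position; "orientation": TCP orientation; "ft_force": force on the tool from outside, world axes, zero at the start; "moment": the same for the moment, N m; "width": finger opening in mm.
Only numpy, scipy, OpenCV 4.12 (cv2) and the standard library are available. Lean on these libraries where they do the work, as an engineer would, in place of code of your own. Each camera call takes 0.05 s, during which the arm holds its last target. There are 200 camera calls.

## Working session

There is one attempt and no reset: what is moved stays moved. The work goes in short steps, Python scripts to look and compute and a tool call to move; the robot and the scene stay as the last step left them, time stands still between calls to the robot, and variables do not carry over. Pictures are saved under pics/ and viewed, on a budget of 10 in all, crops included, one or two more only if the job needs it, and the job is handed in when it is done.

Besides the shell and the picture viewer there is one more tool, called after ">>>" by a JSON object that holds its "api" and its "payload", one argument or row to a line. apply_moves: Moves the arm, as the interface text tells. Its arguments: {"type":"object","properties":{"series":{"type":"array","items":{"type":"array","items":{"type":"array","items":{"type":"number"}}}}},"required":["series"]}

```bash
mkdir -p pics; python3 - <<'E'
from workcell import ctrl
import cv2,numpy as np
for n in("top","side"):
    d=ctrl.get_image(n);cv2.imwrite(f"pics/{n}0.png",d["img"]);np.savez(f"{n}0.npz",**d)
    print(n,d["K"].tolist(),np.round(d["cam_to_world"],3).tolist())
o=ctrl.get_obs();print({k:np.round(v,3).tolist() for k,v in o.items()},ctrl.tcp_to_tips)
E
```

```text
top [[474.30405300718246, 0.0, 319.895076485771], [0.0, 474.30405300718246, 238.44211615281827], [0.0, 0.0, 1.0]] [[0.027, -0.98, 0.196, 255.84], [-1.0, -0.028, -0.004, 29.556], [0.009, -0.196, -0.981, 1250.729], [0.0, 0.0, 0.0, 1.0]]
side [[482.23208231149044, 0.0, 325.7473974522751], [0.0, 482.23208231149044, 240.99034966272438], [0.0, 0.0, 1.0]] [[0.984, -0.091, 0.153, 292.476], [-0.178, -0.533, 0.827, -1085.172], [0.007, -0.841, -0.541, 784.557], [0.0, 0.0, 0.0, 1.0]]
{'t': 0.1, 'qpos': [1.172, 0.424, 1.631, -0.0, 1.089, -0.019], 'qvel': [-0.001, -0.002, -0.002, -0.002, 0.001, 0.001], 'joint_torque': [0.001, -54.561, -27.432, 0.065, 0.019, -0.0], 'ee_pos': [231.491, 580.03, 235.979], 'orientation': [-0.593, -3.085, 0.002], 'ft_force': [0.253, 1.382, -0.887], 'moment': [0.016, 0.022, -0.014], 'width': 87.925} 14.0
```

View pics/top0.png

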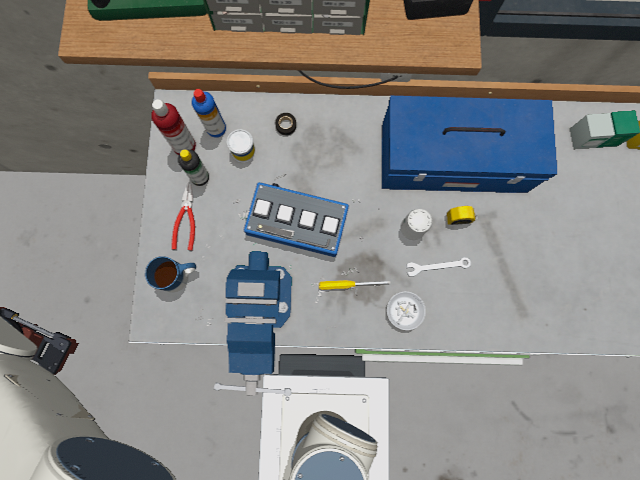

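View pics/side0.png

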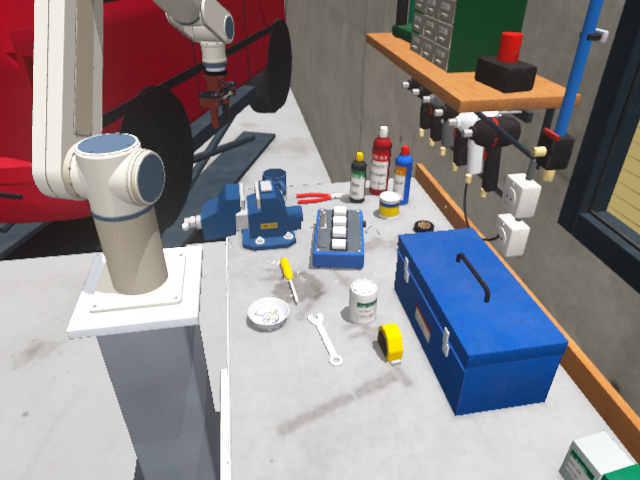

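The top view shows the box at about (297,220), with keys near (262,208), (285,214), (309,219) and (330,225). The vise is in front of it on the left and bottles stand behind it on the left. The side view shows the same row, near (340,228).

```bash
cat > h.py <<'E'
import cv2,numpy as np
def ray(d,u,v,z):
    T=d["cam_to_world"];r=T[:3,:3]@np.linalg.inv(d["K"])@[u,v,1];c=T[:3,3]
    return c+r*(z-c[2])/r[2]
def proj(d,p):
    T=np.linalg.inv(d["cam_to_world"]);q=d["K"]@(T[:3,:3]@p+T[:3,3]);return q[:2]/q[2]
def keys(d,roi):
    x0,y0,x1,y1=roi;m=(d["img"].min(2)>205).astype(np.uint8);k=np.zeros_like(m);k[y0:y1,x0:x1]=m[y0:y1,x0:x1]
    n,_,s,c=cv2.connectedComponentsWithStats(k)
    return [(c[i],s[i].tolist(),cv2.minAreaRect(np.argwhere(_==i)[:,::-1].astype(np.float32))) for i in range(1,n) if s[i,4]>60]
E
python3 - <<'E'
from h import *
for n,roi in(("top",(245,185,350,255)),("side",(318,200,362,255))):
    d=dict(np.load(n+"0.npz"))
    for c,s,r in keys(d,roi): print(n,c.round(1),s,np.round(r[1],1),ray(d,*c,75).round(1),ray(d,*c,70).round(1))
d=dict(np.load("top0.npz"))
x=d["img"][170:270,230:360];x=cv2.resize(x,None,fx=5,fy=5,interpolation=2)
e=dict(np.load("side0.npz"));y=cv2.resize(e["img"][195:275,300:375],None,fx=6,fy=6,interpolation=2)
cv2.imwrite("pics/c1.png",x);cv2.imwrite("pics/c2.png",y)
E
```

```text
top [261.8 206.7] [255, 200, 15, 15, 157] [11.8 13.3] [569.8 176.1  75. ] [571.1 176.8  70. ]
top [284.4 212.3] [278, 205, 14, 16, 158] [11.6 13.1] [556.7 117.7  75. ] [557.9 118.   70. ]
top [307.1 218. ] [300, 211, 15, 15, 157] [11.7 13.2] [543.4  59.3  75. ] [544.6  59.5  70. ]
top [329.9 224.1] [323, 217, 15, 15, 162] [11.9 13.3] [529.1   0.9  75. ] [530.2   0.8  70. ]
side [338.  205.9] [318, 200, 44, 14, 320] [43.4 12.3] [566.1 189.6  75. ] [568.  198.6  70. ]
side [339.1 219. ] [333, 216, 13, 7, 88] [ 6. 12.] [553.3 110.2  75. ] [555.2 118.6  70. ]
side [339.  229.6] [333, 226, 13, 8, 100] [ 7. 12.] [541.2  52.2  75. ] [543.   60.3  70. ]
side [338.3 242.4] [332, 239, 14, 8, 107] [ 7. 13.] [526.  -13.1  75. ] [527.6  -5.5  70. ]
```

View pics/c1.png

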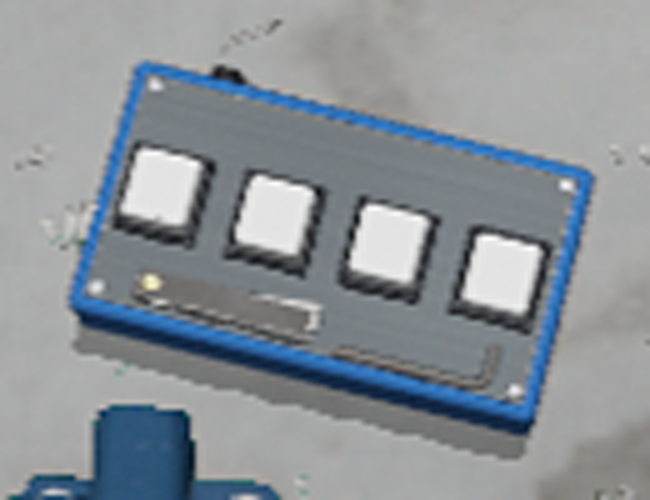

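View pics/c2.png

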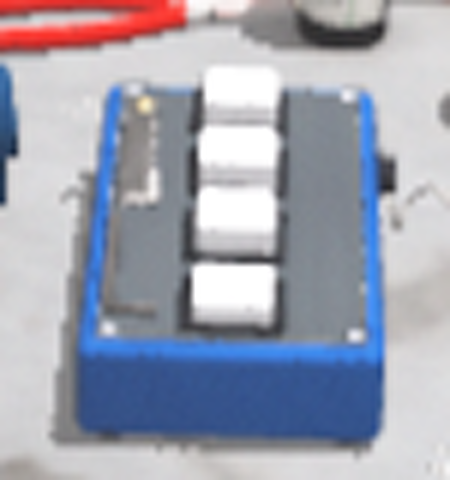

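All four caps are at 60 mm pitch, and the box's yaw is about -13°. I'll line up the closing axis with the row and move above the left key with the fingers shut.

```bash
cat >> h.py <<'E'
from scipy.spatial.transform import Rotation as R
K=np.array([[569.8,176.1],[556.7,117.7],[543.4,59.3],[529.1,.9]])
def go(o,p,tipz):
    Rc=R.from_rotvec(o["orientation"]);y=np.append(K[0]-K[3],0);y/=np.linalg.norm(y);z=np.array([0,0,-1.])
    Rt=R.from_matrix(np.c_[np.cross(y,z),y,z])
    d=Rc.inv().apply(np.append(p,tipz+14)-o["ee_pos"])
    print("t",o["t"],"tip",np.round(o["ee_pos"]-[0,0,14],1),"F",np.round(o["ft_force"],2),"w",round(float(o["width"]),1),"shift cm",np.round(d/10,2),"turn deg",np.round(np.degrees((Rc.inv()*Rt).as_rotvec()),2))
E
python3 - <<'E'
from workcell import ctrl
from h import *
go(ctrl.get_obs(),K[0],200)
E
```

```text
t 0.1 tip [231.5 580.  222. ] F [ 0.25  1.38 -0.89] w 87.9 shift cm [-46.39 -24.97   2.23] turn deg [-0.08 -0.01 -8.68]
```

>>> {"api": "apply_moves", "payload": {
  "series": [
    [[-3.8,-2.0,0.2,0,0,0,0],[-3.8,-2.0,0.2,0,0,0,0],[-3.8,-2.0,0.2,0,0,0,0],[-3.8,-2.0,0.2,0,0,0,0],[-3.8,-2.0,0.2,0,0,0,0],[-3.8,-2.0,0.2,0,0,0,0],[-3.8,-2.0,0.2,0,0,0,0],[-3.8,-2.0,0.2,0,0,0,0],[-3.8,-2.0,0.2,0,0,0,0],[-3.8,-2.0,0.2,0,0,0,0],[-3.8,-2.0,0.2,0,0,0,0],[0,0,0,0,0,-8.5,0]]
  ]
}}

```text
t: 1.3
ee_pos: [541.0, 217.5, 214.2]
orientation: [0.366, 3.12, -0.001]
ft_force: [-0.1, 0.8, 0.2]
width: 0.4
```

>>> {"api": "apply_moves", "payload": {
  "series": [
    [[0,0,0,0,0,0,0],[0,0,0,0,0,0,0],[0,0,0,0,0,0,0]]
  ]
}}

```text
t: 1.6
ee_pos: [537.8, 221.8, 214.6]
orientation: [-0.365, -3.12, 0.0]
ft_force: [-0.5, 0.5, 0.2]
width: 0.5
```

```bash
python3 - <<'E'
from workcell import ctrl
from h import *
go(ctrl.get_obs(),K[0],90)
E
```

```text
t 1.6 tip [537.8 221.8 200.6] F [-0.52  0.48  0.17] w 0.5 shift cm [-4.18 -3.7  11.06] turn deg [-0.01 -0.02 -0.27]
```

>>> {"api": "apply_moves", "payload": {
  "series": [
    [[-2.1,-1.85,0,0,0,0,0],[-2.1,-1.85,0,0,0,0,0],[0,0,4,0,0,0,0],[0,0,4,0,0,0,0],[0,0,3,0,0,0,0],[0,0,0,0,0,0,0],[0,0,0,0,0,0,0],[0,0,0,0,0,0,0]]
  ]
}}

```text
t: 2.4
ee_pos: [571.8, 176.3, 106.6]
orientation: [0.362, 3.118, 0.002]
ft_force: [0.4, -0.1, 1.2]
width: 0.8
```

```bash
python3 - <<'E'
from workcell import ctrl
from h import *
go(ctrl.get_obs(),K[0],76)
d=ctrl.get_image("side");e=ctrl.get_image("top")
a=cv2.resize(d["img"][150:280,280:400],None,fx=3.3,fy=4,interpolation=2);b=cv2.resize(e["img"][160:290,230:350],None,fx=3.3,fy=4,interpolation=2)
cv2.imwrite("pics/k1.png",np.hstack([a,b]))
E
```

```text
t 2.4 tip [571.8 176.3  92.6] F [ 0.43 -0.1   1.24] w 0.8 shift cm [ 0.2  -0.07  1.66] turn deg [ 0.08  0.14 -0.17]
```

View pics/k1.png

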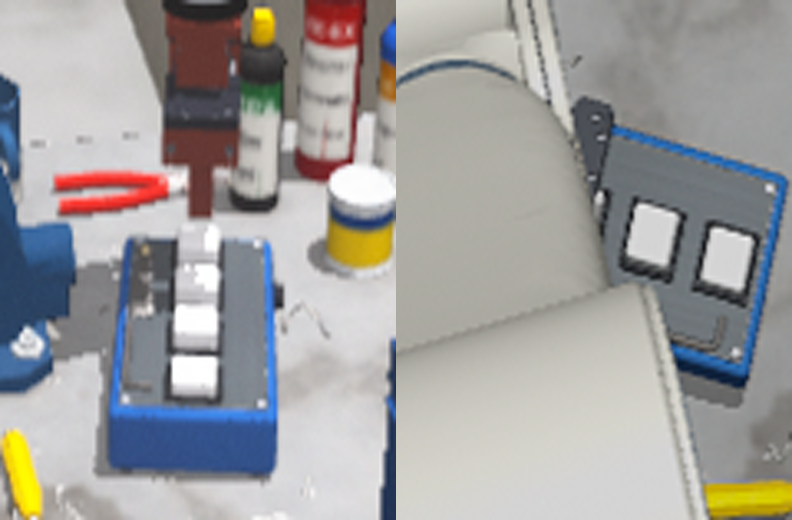

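The side crop shows the shut fingertips centred above the left key, at about (200,215). Next I lower them to just above it.

>>> {"api": "apply_moves", "payload": {
  "series": [
    [[0,0,0.7,0,0,0,0],[0,0,0.6,0,0,0,0],[0,0,0,0,0,0,0],[0,0,0,0,0,0,0],[0,0,0,0,0,0,0]]
  ]
}}

```text
t: 3.0
ee_pos: [570.8, 175.5, 91.7]
orientation: [0.363, 3.121, -0.0]
ft_force: [0.3, -0.3, 0.4]
width: 0.5
```

>>> {"api": "apply_moves", "payload": {
  "series": [
    [[0,0,0.2,0,0,0,0],[0,0,0,0,0,0,0],[0,0,0,0,0,0,0],[0,0,0,0,0,0,0]]
  ]
}}

```text
t: 3.4
ee_pos: [570.7, 175.5, 89.7]
orientation: [0.363, 3.121, 0.0]
ft_force: [0.3, -0.2, -0.4]
width: 0.2
```

>>> {"api": "apply_moves", "payload": {
  "series": [
    [[0,0,0.2,0,0,0,0],[0,0,0,0,0,0,0],[0,0,0,0,0,0,0],[0,0,0,0,0,0,0]]
  ]
}}

```text
t: 3.8
ee_pos: [570.9, 175.6, 87.9]
orientation: [0.363, 3.12, 0.0]
ft_force: [-1.2, -0.4, 3.8]
width: 0.4
```

>>> {"api": "apply_moves", "payload": {
  "series": [
    [[0,0,0.2,0,0,0,0],[0,0,0,0,0,0,0],[0,0,0,0,0,0,0],[0,0,0,0,0,0,0]]
  ]
}}

```text
t: 4.2
ee_pos: [570.9, 175.6, 85.8]
orientation: [0.363, 3.12, 0.0]
ft_force: [-1.2, 0.4, 5.6]
width: 0.6
```

>>> {"api": "apply_moves", "payload": {
  "series": [
    [[0,0,-1.2,0,0,0,0],[0,0,-1.2,0,0,0,0],[0,-3,0,0,0,0,0],[0,-3,0,0,0,0,0],[0,0,0.6,0,0,0,0],[0,0,0.6,0,0,0,0],[0,0,0,0,0,0,0],[0,0,0,0,0,0,0],[0,0,0,0,0,0,0]]
  ]
}}

```text
t: 5.1
ee_pos: [557.2, 117.8, 97.7]
orientation: [0.361, 3.121, 0.0]
ft_force: [0.9, -0.4, 0.2]
width: 0.4
```

```bash
python3 - <<'E'
from workcell import ctrl
from h import *
go(ctrl.get_obs(),K[1],76)
E
```

```text
t 5.1 tip [557.2 117.8  83.7] F [ 0.88 -0.36  0.15] w 0.4 shift cm [ 0.04 -0.02  0.77] turn deg [ 0.    0.   -0.13]
```

Key 1 sank with about 5.6 N on it, so it is free. Now key 2.

>>> {"api": "apply_moves", "payload": {
  "series": [
    [[0,0,0.5,0,0,0,0],[0,0,0.4,0,0,0,0],[0,0,0.1,0,0,0,0],[0,0,0,0,0,0,0],[0,0,0,0,0,0,0],[0,0,0,0,0,0,0]]
  ]
}}

```text
t: 5.7
ee_pos: [557.1, 117.4, 88.0]
orientation: [0.363, 3.12, 0.001]
ft_force: [-0.4, 3.7, 4.8]
width: 0.3
```

>>> {"api": "apply_moves", "payload": {
  "series": [
    [[0,0,0.2,0,0,0,0],[0,0,0,0,0,0,0],[0,0,0,0,0,0,0],[0,0,0,0,0,0,0]]
  ]
}}

```text
t: 6.1
ee_pos: [557.2, 117.3, 85.8]
orientation: [0.363, 3.12, 0.001]
ft_force: [-0.6, 3.4, 5.7]
width: 0.7
```

Key 2 is also free. Now key 3.

>>> {"api": "apply_moves", "payload": {
  "series": [
    [[0,0,-1.2,0,0,0,0],[0,0,-1.2,0,0,0,0],[0,-3,0,0,0,0,0],[0,-3,0,0,0,0,0],[0,0,0.6,0,0,0,0],[0,0,0.6,0,0,0,0],[0,0,0,0,0,0,0],[0,0,0,0,0,0,0],[0,0,0,0,0,0,0],[0,0,0,0,0,0,0]]
  ]
}}

```text
t: 7.1
ee_pos: [543.3, 59.2, 97.7]
orientation: [0.362, 3.121, 0.0]
ft_force: [-0.6, 1.2, -0.5]
width: 0.4
```

>>> {"api": "apply_moves", "payload": {
  "series": [
    [[0,0,0.5,0,0,0,0],[0,0,0.4,0,0,0,0],[0,0,0.1,0,0,0,0],[0,0,0,0,0,0,0],[0,0,0,0,0,0,0],[0,0,0,0,0,0,0]]
  ]
}}

```text
t: 7.7
ee_pos: [543.3, 58.8, 87.9]
orientation: [0.363, 3.12, 0.0]
ft_force: [0.5, 2.6, 3.7]
width: 0.3
```

>>> {"api": "apply_moves", "payload": {
  "series": [
    [[0,0,0.2,0,0,0,0],[0,0,0,0,0,0,0],[0,0,0,0,0,0,0],[0,0,0,0,0,0,0]]
  ]
}}

```text
t: 8.1
ee_pos: [543.3, 58.9, 85.8]
orientation: [0.363, 3.12, 0.0]
ft_force: [0.3, 2.2, 5.0]
width: 0.3
```

Key 3 is free as well. Now key 4.

>>> {"api": "apply_moves", "payload": {
  "series": [
    [[0,0,-1.2,0,0,0,0],[0,0,-1.2,0,0,0,0],[0,-3,0,0,0,0,0],[0,-3,0,0,0,0,0],[0,0,0.6,0,0,0,0],[0,0,0.6,0,0,0,0],[0,0,0,0,0,0,0],[0,0,0,0,0,0,0],[0,0,0,0,0,0,0],[0,0,0,0,0,0,0]]
  ]
}}

```text
t: 9.1
ee_pos: [529.6, 0.8, 97.8]
orientation: [0.361, 3.121, 0.0]
ft_force: [0.9, 0.4, 0.7]
width: 0.9
```

>>> {"api": "apply_moves", "payload": {
  "series": [
    [[0,0,0.5,0,0,0,0],[0,0,0.4,0,0,0,0],[0,0,0.1,0,0,0,0],[0,0,0,0,0,0,0],[0,0,0,0,0,0,0],[0,0,0,0,0,0,0]]
  ]
}}

```text
t: 9.7
ee_pos: [529.5, 0.3, 87.8]
orientation: [0.363, 3.12, -0.0]
ft_force: [-0.1, 0.2, 0.8]
width: 0.4
```

>>> {"api": "apply_moves", "payload": {
  "series": [
    [[0,0,0.2,0,0,0,0],[0,0,0,0,0,0,0],[0,0,0,0,0,0,0],[0,0,0,0,0,0,0]]
  ]
}}

```text
t: 10.1
ee_pos: [529.5, 0.3, 85.7]
orientation: [0.363, 3.121, -0.0]
ft_force: [-0.2, -0.9, -0.6]
width: 0.2
```

At tip height 71.7 mm nothing has been touched, so key 4 stands 5 mm lower. I'll tap it gently.

>>> {"api": "apply_moves", "payload": {
  "series": [
    [[0,0,0.1,0,0,0,0],[0,0,0,0,0,0,0],[0,0,0,0,0,0,0],[0,0,0,0,0,0,0]]
  ]
}}

```text
t: 10.5
ee_pos: [529.6, 0.3, 84.8]
orientation: [0.363, 3.12, 0.0]
ft_force: [0.4, 0.2, 3.0]
width: 0.4
```

>>> {"api": "apply_moves", "payload": {
  "series": [
    [[0,0,0.1,0,0,0,0],[0,0,0,0,0,0,0],[0,0,0,0,0,0,0],[0,0,0,0,0,0,0]]
  ]
}}

```text
t: 10.9
ee_pos: [529.6, 0.3, 83.9]
orientation: [0.363, 3.12, -0.0]
ft_force: [-0.3, -1.1, 6.1]
width: 0.4
```

The tap gave 6 N without the key sinking. I'll lift clear, then come back and press it in stages.

>>> {"api": "apply_moves", "payload": {
  "series": [
    [[0,0,-0.8,0,0,0,0],[0,0,0,0,0,0,0],[0,0,0,0,0,0,0],[0,0,0.7,0,0,0,0],[0,0,0.2,0,0,0,0],[0,0,0.2,0,0,0,0],[0,0,0,0,0,0,0],[0,0,0,0,0,0,0],[0,0,0,0,0,0,0]]
  ]
}}

```text
t: 11.8
ee_pos: [529.9, 0.3, 81.3]
orientation: [0.363, 3.12, 0.0]
ft_force: [-2.2, -0.1, 13.1]
width: 0.4
```

>>> {"api": "apply_moves", "payload": {
  "series": [
    [[0,0,0.1,0,0,0,0],[0,0,0.1,0,0,0,0],[0,0,0,0,0,0,0],[0,0,0,0,0,0,0],[0,0,0,0,0,0,0]]
  ]
}}

```text
t: 12.3
ee_pos: [529.9, 0.3, 79.3]
orientation: [0.363, 3.12, 0.0]
ft_force: [-1.7, 0.2, 12.5]
width: 0.3
```

>>> {"api": "apply_moves", "payload": {
  "series": [
    [[0,0,0.1,0,0,0,0],[0,0,0,0,0,0,0],[0,0,0,0,0,0,0]]
  ]
}}

```text
t: 12.6
ee_pos: [530.0, 0.3, 79.2]
orientation: [0.363, 3.119, 0.0]
ft_force: [-3.8, 0.0, 22.7]
width: 0.6
```

>>> {"api": "apply_moves", "payload": {
  "series": [
    [[0,0,-1.0,0,0,0,0],[0,0,-4,0,0,0,0],[0,0,-4,0,0,0,0],[0,0,-4,0,0,0,0],[0,-4.5,0,0,0,0,0],[0,-4.5,0,0,0,0,0],[0,-4.5,0,0,0,0,0],[0,-4.5,0,0,0,0,0],[0,0,0,0,0,0,0],[0,0,0,0,0,0,0],[0,0,0,0,0,0,0]]
  ]
}}

```text
t: 13.7
ee_pos: [488.0, -174.0, 207.2]
orientation: [-0.362, -3.12, -0.001]
ft_force: [0.3, -0.4, -0.8]
width: 0.4
```

```bash
python3 - <<'E'
from workcell import ctrl
from h import *
d=ctrl.get_image("side");e=ctrl.get_image("top")
print([c[0].round(1).tolist()+[c[1][4]] for c in keys(d,(330,205,352,255))], [c[0].round(1).tolist() for c in keys(e,(245,185,350,255))])
a=cv2.resize(d["img"][170:370,250:420],None,fx=2.3,fy=2.8,interpolation=2);b=cv2.resize(e["img"][160:360,220:390],None,fx=2.3,fy=2.8,interpolation=2)
cv2.imwrite("pics/k2.png",np.hstack([a,b]))
E
```

```text
[[339.4, 242.2, 72]] [[261.8, 206.8], [284.5, 212.3], [307.2, 218.1], [329.9, 223.8]]
```

View pics/k2.png

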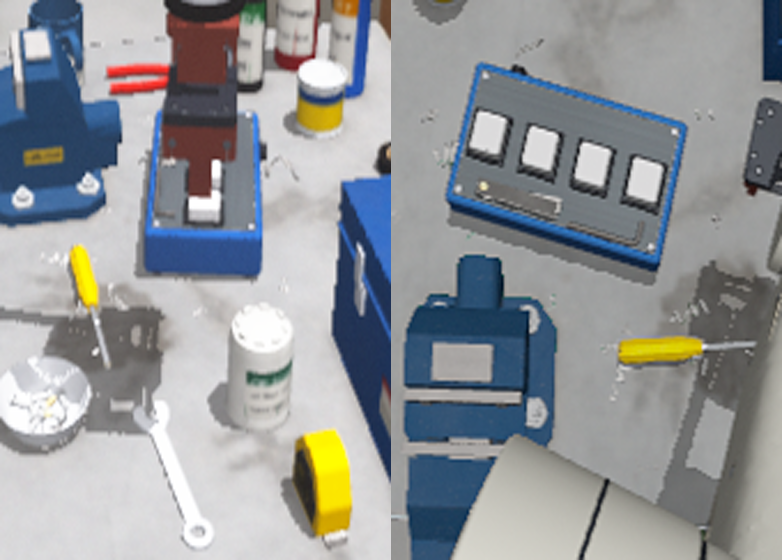

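The top crop shows the row clear, with the hex key and feeler gauge where they were. In the side crop the gripper hides the keys, so I'll move it towards the robot and check the height.

>>> {"api": "apply_moves", "payload": {
  "series": [
    [[3.5,0,0,0,0,0,0],[3.5,0,0,0,0,0,0],[3.5,0,0,0,0,0,0],[0,0,0,0,0,0,0],[0,0,0,0,0,0,0]]
  ]
}}

```text
t: 14.3
ee_pos: [386.4, -150.1, 208.0]
orientation: [0.36, 3.12, -0.0]
ft_force: [0.6, -0.1, 0.1]
width: 0.2
```

```bash
python3 - <<'E'
from workcell import ctrl
from h import *
d=ctrl.get_image("side");d0=np.load("side0.npz")
print([c[0].round(1).tolist()+c[1] for c in keys(d,(330,200,355,255))]);print([c[0].round(1).tolist()+c[1] for c in keys(d0,(330,200,355,255))])
for z in(70,75):print(z,proj(d,np.append(K[3],z)))
f=lambda i:cv2.resize(i["img"][150:270,280:380],None,fx=4,fy=4,interpolation=2)
cv2.imwrite("pics/k3.png",np.hstack([f(d0),f(d)]))
E
```

```text
[[339.9, 206.2, 330, 200, 25, 13, 205], [339.1, 219.1, 333, 216, 13, 7, 87], [339.0, 229.5, 333, 226, 13, 8, 98], [338.4, 241.0, 332, 237, 14, 9, 108]]
[[340.2, 206.2, 330, 200, 25, 14, 214], [339.1, 219.0, 333, 216, 13, 7, 88], [339.0, 229.6, 333, 226, 13, 8, 100], [338.3, 242.4, 332, 239, 14, 8, 107]]
70 [338.38005608 241.13229145]
75 [338.41827123 239.5941996 ]
```

View pics/k3.png

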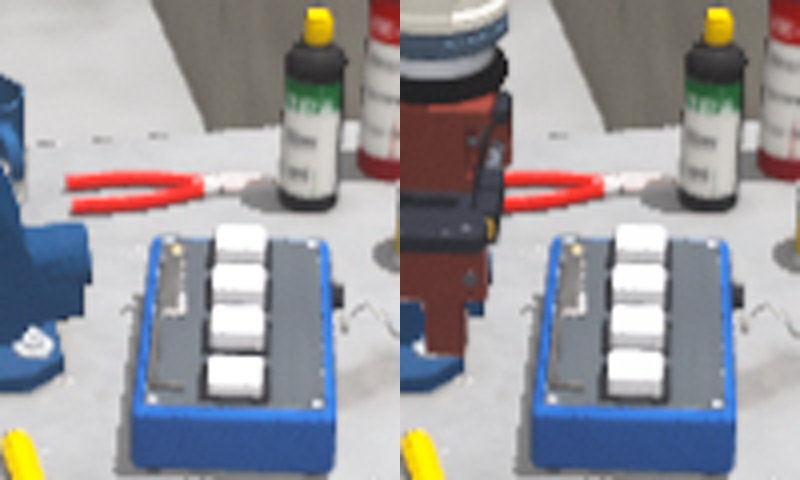

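Comparing before and after, key 4 has risen about 1.4 px (5 mm should be 1.5 px). The other keys and the tools haven't moved, and the gripper is clear, so I'm handing in.

```bash
python3 -c "
from workcell import ctrl
print(ctrl.close_job())"
```

```text
the job is handed in; nothing more can be done
None
```

I found the latched key, released it and handed the job in at about 14.4 s. The hand-in reports no verdict.

- **Taps:** I tapped the keys left to right with the fingers shut. The first three sank about 3 mm at 5 to 6 N, so they were free. The right-end key was 5 mm lower and took 6 N without sinking, so it was the latched one.
- **Press:** I lifted off the right-end key, then pressed it in. It resisted at 13 N and reached the end stop at about 23 N, well below the limits.
- **Last checks:** In the side view the right-end key rose 1.4 px, where 5 mm should give 1.5 px, and it now looks level with the others. The top view hinted at the same rise, but 0.3 px is too small to prove it alone. The other three keys read the same as before. The hex key and feeler gauge looked unmoved, as did what I could see of the other tools. The gripper ended clear of everything, with wrist force near zero.

No check failed or disagreed. I did not measure the positions of the things lying about one by one.

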